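# Pull a push-on knob off a bench power supply's front module

### The arm

A 7-joint arm with a two-finger parallel gripper is mounted at the origin on the work surface. World frame = base frame: x ahead of the robot, y to its left, z up, the work surface at z = 0. Lengths are in m, angles in rad, forces in N, time in s.
With the tool pointing down it reaches from about 0.425 to 1.025 m from the base axis. Payload 9.4 kg.
Tool frame: the origin (TCP) lies midway between the tips of the shut fingers; the grasp point (between the pads) lies 19 mm behind it; z points along the fingers, y is the line along which they close (so a half turn about z gives the same grasp; the last joint's range is limited). The gripper opens to 85 mm and grips with 20 to 120 N. Pads are 22 mm wide; open, the fingers measure 114 mm over their backs; the gripper's body (76 mm by 85 mm) begins 54 mm behind the grasp point. The pads swing forward as they close: fully open they stand 13 mm farther back than shut.
Start: joints at [-1.296, 0.599, -0.003, 1.599, 0.002, 0.943, -0.08], TCP at [0.25, 0.681, 0.231] pointing down, gripper open.
Joint ranges: [-2.57, 2.57], [-0.35, 1.97], [-1.29, 1.29], [0.11, 2.56], [-1.05, 4.19], [0.11, 1.86], [-2.63, 2.63]. Speed limits (rad/s): [2.22, 2.22, 3.01, 3.01, 3.14, 3.14, 3.14].

### API

Orientations are given as a unit quaternion [x, y, z, w].
In Python, from plant import ctrl gives the robot as it stands. The module is installed in compiled form; this text tells all that it offers.
- The arm moves only by the tool carry_out, never from a script. Its argument "moves" is one flat list of numbers, 5 for each row, row after row: the opening in per cent of the stroke, from 0 (shut) to 100 (fully open), then the shift along the tool's x, y, z in m, then the turn about the tool's z in degrees. A call has 1 to 5 rows; each row shifts and turns the commanded pose from where the row before left it, along the tool's axes as they then stand; what a row does not reach is not made up. A row lasts 1/8 s, in which the tool goes at most 62.5 mm and 10.7 degrees, less where a joint would pass 70% of its speed; a pose out of reach is approached as far as the arm can. A call with a gripper value outside its range is refused whole. The fingers move at their own pace and stop on an object; "squeeze" is the grip in N (left out, the last holds). Time passes only in rows, so rows that do not move let the fingers close. It gives the time, the measured TCP pose, the force, the opening and the grip force at its end, in the units of the state.
- ctrl.observe(): the state, without advancing time (a new reading comes with each control period).
- ctrl.grab_frame(name): name is "side" or "top" or "wrist"; returns a dict with "pixels" (480x640x3 uint8, blue, green, red), "z_map" (480x640 float32, m along the optical axis (not along the pixel's ray), 0 where there is no reading), "vertical_fov" (degrees; the focal length in pixels is half the picture's height over the tangent of half this angle, whatever the lens; pixels are square), "cx", "cy" (the principal point, pixels), "rvec" (rotation vector, rad) and "tvec" (3), from world to camera coordinates, as OpenCV has them. Camera axes: x right, y down, z forward; pixel columns grow to the right and rows downward; lengths in m; the calibration is good to about 2 mm. A picture is of the moment at which its call begins.
- ctrl.job_done(): hands the job in; it is judged then, once.
The state is a dict: "time": time; "qpos": joint angles; "joint_vel": joint speeds; "effort": joint torques, N m; "tcp_pos": TCP position; "ee_rot": TCP orientation; "contact_force": force on the tool from outside, world axes, zero at the start; "moment": the same for the moment, N m; "width": finger opening in m; "grip_force": force on a finger pad.
Only numpy, scipy, OpenCV 4.12 (cv2) and the standard library are available. Lean on these libraries where they do the work, as an engineer would, in place of code of your own. Each camera call takes 0.05 s, during which the arm holds its last target. There are 200 camera calls.

### The job

The front module of a bench power supply lies face up on the mat. Take the puller, slide it all the way under the skirt of the orange knob and draw the knob straight up off its spindle with the puller, not the fingers; let the fork just rest on the faceplate as it slides in, neither leaning on the plate nor shoving or wedging the knob. Then set the knob down gently in the parts tray, stand the puller back upright on the mat, and leave the two grey knobs seated and everything else where it is.

Things in the scene. Friction and masses are not known exactly. Their poses are not given: they have to be found in the camera images.
- puller: The puller: U-shaped steel extractor with yellow handle, 105 mm tall, 100-155 g, standing on its flat fork. Origin: fork underside, where the centre of a fully hooked knob comes; z up, x out of the fork's open end. Fork 6.3 mm thick: claws from x = -15 to +21 mm, slot between them 17 mm wide (y = +-8.5), flaring beyond x = +11, closed behind by a web with its face at x = -7.5.
- puller_handle (a point): Point in the puller's handle, 80 mm above its origin and 2 mm behind it (x = -2): a good place to grip. The yellow handle is 14 mm thick along the puller's x, 32 mm wide along y, from 47 to 105 mm above the fork's underside. Below it a bow (42 to 47 mm) and two legs, 39 mm apart inside, 47 mm outside.
- knob: The orange knob to remove: push-on, 27 mm tall, 50 g, on any of the three spindles, square to the module. Origin: centre of the hub's underside; z up. Hub 14 mm square, 7 mm tall; above it a skirt 34 mm across (z = 7 to 11 mm), then a fluted grip 26 mm across. Seated, the hub stands on the faceplate: the gap under the skirt is 7 mm.
- knob_skirt (a point): Centre of the orange knob at the underside of its skirt, 7 mm above its origin; the claws bear here. A split spring spindle holds the knob: it snaps off at about 10 to 18 N, and is free after rising 6 mm. It then lies loose on the claws, with the hub 0.7 mm lower than the claws' underside; set on a floor, it stands on its hub and the fork can be slid back out.
- grey_knob_1: A grey knob, same make as the orange one, to stay seated.
- grey_knob_2: The other grey knob, to stay seated.
- module: Front module: dark case with light faceplate, 152 mm (x) by 250 mm (y), 45 mm high, on a rubber pad that lets it sink 1 mm per 25 N. Origin: centre of its underside; z up; flat faceplate at z = 45 mm. Knobs at x = 0, y = -60, 0, +60 mm. The faceplate on the robot's side of the knobs (x = -76 to -17 mm) is bare: room to lower the puller and slide it along +x under a skirt.
- tray: Dark shallow parts tray, 150 mm (x) by 130 mm (y), 16 mm high, walls and floor 4 mm thick, 600 g. Origin: centre of its underside; floor at z = 4 mm.
- solder_spool: Bystander: spool of solder with green flanges, 52 mm across, 40 mm tall.
- tip_cleaner: Bystander: black tip-cleaner pot with brass wool, 78 mm across, 51 mm tall.
- multimeter: Bystander: yellow multimeter lying flat, 80 x 150 mm, 43 mm high.
- screwdriver: Bystander: red screwdriver, 160 mm long, lying near the robot.
- parts_bin: Bystander: blue open bin of small parts, 100 x 140 mm, 45 mm high.
Not all that is in view belongs to the job. What is shaped like the grey_knob_2 but blue is not meant.

How it is judged:
On the way, in this order (a step that is already met when the one before it is completed fails the run):
1. the puller is hooked under the orange knob's skirt and bears on it (contact force between puller and knob above 2 N and horizontal distance between puller and knob below 0.009 m and z of knob in the frame of puller between -0.008 and 0.002 m), for 0.05 s.
2. the orange knob is clear of its spindle, lifted by the puller (z of knob in the frame of module above 0.065 m and contact force between puller and knob above 0.05 N), for 0.1 s.
3. the orange knob lies in the parts tray (x of knob in the frame of tray between -0.062 and 0.062 m and y of knob in the frame of tray between -0.052 and 0.052 m and z of knob in the frame of tray between 0 and 0.022 m), for 0.2 s.
At the end, for the whole second after the job is handed in: The orange knob lies at rest in the parts tray (inside the walls, on the floor). The puller stands upright (within 0.12 rad) and at rest on the mat or bench, touching neither tray nor knob. Both grey knobs are still seated (not raised by 4 mm) (all of step 3 and linear speed of each of knob, puller below 0.02 m/s and contact force between puller and anything else above 0.3 N and height (world z) of puller below 0.008 m and angle between puller's own z axis and vertical below 0.12 rad and contact force between puller and tray below 0.05 N and contact force between puller and knob below 0.05 N and z of each of grey_knob_1, grey_knob_2 in the frame of module below 0.049 m).
It fails at once if the puller is pressed on the module with more than 12 N (contact force between puller and module above 12 N).
It fails at once if while on its spindle the orange knob is loaded by the puller with more than 25 N, or shoved or wedged with more than 8 N by a puller that is not fully under it (more than 6 mm short) (z of knob in the frame of module between 0.039 and 0.051 m and (contact force between puller and knob above 25 N or (contact force between puller and knob above 8 N and horizontal distance between puller and knob above 0.006 m))).
It fails at once if on its spindle the orange knob is touched by the fingers, or levered over by more than 0.25 rad instead of drawn straight off ((contact force between the fingers and knob above 0.5 N and z of knob in the frame of module between 0.039 and 0.051 m) or (angle between the z axis of knob and the z axis of module, either way round above 0.25 rad and z of knob in the frame of module between 0.039 and 0.048 m)).
It fails at once if away from the module the orange knob is dropped: it goes faster than 0.6 m/s with neither puller nor fingers on it (linear speed of knob above 0.6 m/s and contact force between each of puller, the fingers and knob below 0.02 N and horizontal distance between knob and module above 0.12 m).
It fails at once if a grey knob is shifted by more than 5 mm, another bystander by more than 30 mm, or the tray by more than 60 mm (distance of any of grey_knob_1, grey_knob_2 from where it was at the start of the episode above 0.005 m or distance of any of solder_spool, tip_cleaner, multimeter, screwdriver, parts_bin from where it was at the start of the episode above 0.03 m or distance of tray from where it was at the start of the episode above 0.06 m).
It also fails if it takes over 72 s, if anything falls off the work surface, if the arm or the gripper's body presses on something with over 40 N, if the wrist force passes 120 N, or if a joint passes its speed limit or range.

## Working session

There is one attempt and no reset: what is moved stays moved. The work goes in short steps, Python scripts to look and compute and a tool call to move; the robot and the scene stay as the last step left them, time stands still between calls to the robot, and variables do not carry over. Pictures are saved under pics/ and viewed, at most 10 in all, crops included, and the job is handed in when it is done.

Besides the shell and the picture viewer there is one more tool, called after "Emit:" as name(argument=value, ...) on one line, values as JSON. carry_out: Moves the arm, as the interface text tells. Its arguments: {"type":"object","properties":{"moves":{"type":"array"},"squeeze":{"type":"number"}},"required":["moves"]}

```bash
mkdir -p pics
cat > h.py <<'E'
import numpy as np, cv2
from plant import ctrl
def cam(name):
    f=ctrl.grab_frame(name); h,w=f["pixels"].shape[:2]
    f["f"]=h/2/np.tan(np.radians(f["vertical_fov"])/2)
    f["R"]=cv2.Rodrigues(np.array(f["rvec"],float))[0]; f["t"]=np.array(f["tvec"],float).ravel()
    return f
def cloud(f):
    h,w=f["z_map"].shape; v,u=np.mgrid[:h,:w]; z=f["z_map"].astype(float)
    P=np.stack([(u-f["cx"])/f["f"]*z,(v-f["cy"])/f["f"]*z,z],-1)
    return (P-f["t"])@f["R"]
def ray(f,u,v,z):
    d=np.array([(u-f["cx"])/f["f"],(v-f["cy"])/f["f"],1])@f["R"]; c=-f["t"]@f["R"]
    return c+d*(z-c[2])/d[2]
E
python3 - <<'E'
from h import *
for n in("top","side","wrist"):
    f=cam(n); cv2.imwrite(f"pics/{n}0.png",f["pixels"]); print(n,f["f"],-f["t"]@f["R"],f["R"].round(2).tolist(),(f["z_map"]>0).mean())
print(ctrl.observe())
E
```

```text
top 492.8395621047377 [0.42076791 0.00396349 0.91840545] [[0.01, -1.0, 0.02], [-0.99, -0.01, -0.14], [0.14, -0.01, -0.99]] 0.996025390625
side 438.5489674302602 [ 0.49540284 -0.52142339  0.73396   ] [[1.0, -0.09, -0.02], [-0.08, -0.77, -0.64], [0.05, 0.64, -0.77]] 0.9960709635416667
wrist 429.4184861565217 [0.18752846 0.70482985 0.37368083] [[0.34, 0.94, -0.0], [0.91, -0.33, 0.27], [0.25, -0.09, -0.96]] 0.9959895833333333
{'time': 0.15, 'qpos': array([-1.29572351,  0.59998886, -0.00253487,  1.5999449 ,  0.00183725,
        0.94291258, -0.0798332 ]), 'joint_vel': array([-1.98311183e-05, -2.39801032e-03, -2.77251142e-04, -3.86129581e-03,
        2.80016031e-04, -6.17968799e-04, -1.89716757e-03]), 'effort': array([ 2.68570693e-03, -7.76996398e+01,  1.56659670e+00, -2.58238596e+01,
        1.24761232e-02,  6.73928807e-03,  2.46203331e-05]), 'tcp_pos': array([0.24970561, 0.68025777, 0.23058159]), 'ee_rot': array([ 1.74961202e-01,  9.84575129e-01, -6.25438601e-04, -3.30175635e-05]), 'contact_force': array([ 0.14640258, -0.58109432, -0.41368747]), 'moment': array([-3.72294771e-02,  3.67235520e-02, -9.65997222e-05]), 'grip_force': 0.0, 'width': 0.08561947214566105}
```

View pics/top0.png

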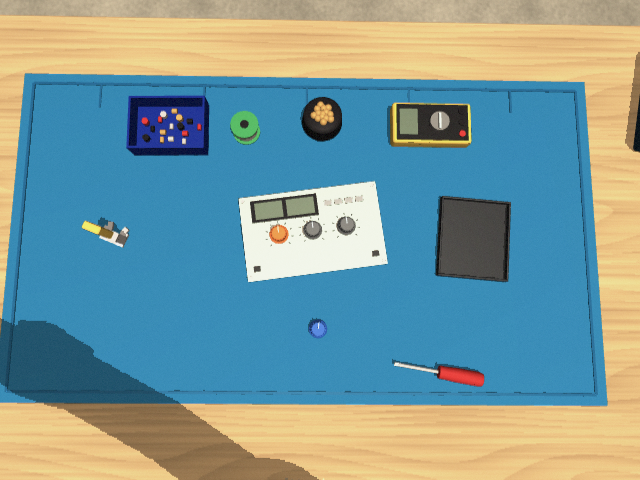

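View pics/side0.png

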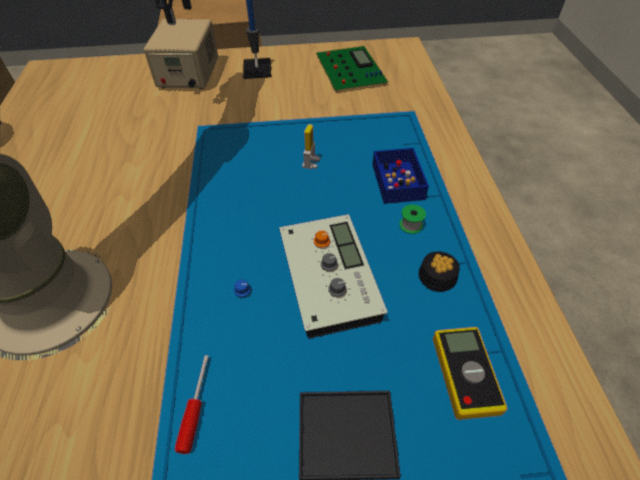

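The top view shows the orange knob at (279,234), the puller at (105,233) with its yellow handle leaning left in perspective, the tray at (473,239) and the module centre at (313,231). The side view agrees.

```bash
cat > m.py <<'E'
from h import *
def comp(m):
    n,l,s,c=cv2.connectedComponentsWithStats(m.astype(np.uint8)); i=1+np.argmax(s[1:,4]); return l==i
def rect(P): 
    r=cv2.minAreaRect((P[:,:2]*1000).astype(np.float32)); return r
if __name__=="__main__":
    for n in("top","side"):
        f=cam(n); C=cloud(f); hsv=cv2.cvtColor(f["pixels"],cv2.COLOR_BGR2HSV); H,S,V=np.moveaxis(hsv.astype(int),-1,0)
        X,Y,Z=np.moveaxis(C,-1,0); on=(X>.1)&(X<.8)&(abs(Y)<.6)
        blue=(H>95)&(H<112)&(S>150)&on&(abs(Z)<.02); print(n,"mat z",np.median(Z[blue]))
        plate=comp((S<50)&(V>150)&on&(Z>.03)&(abs(Y)<.25)); print("plate z",np.median(Z[plate]),"rect",rect(C[plate]))
        org=comp((H>5)&(H<16)&(S>170)&on&(abs(Y)<.25)&(Z>.04)); g=C[org]; top=g[g[:,2]>np.percentile(g[:,2],60)]
        print("knob",g.mean(0),top.mean(0),g[:,2].max(),rect(g),org.sum())
        dark=comp((V<75)&(S<110)&on&(Y<-.18)&(Y>-.45)&(X>.3)&(X<.56)&(Z<.03)); print("tray",rect(C[dark]),np.percentile(C[dark][:,2],[5,50,95]))
        pm=comp(on&(Z>.004)&(Y>.25)&(Y<.5)&(X>.3)&(X<.5)&~((H>95)&(H<112)&(S>150)))
        yl=pm&(H>20)&(H<35)&(S>120); y=C[yl]; print("yellow",yl.sum(),y.mean(0),y.min(0),y.max(0),rect(y[y[:,2]>.09]) if (y[:,2]>.09).any() else 0)
        lo=C[pm&(Z<.03)]; print("fork",len(lo),lo.mean(0),rect(lo))
E
python3 m.py
python3 - <<'E'
from h import *
f=cam("top"); g=cam("side")
a=cv2.resize(f["pixels"][205:260,70:140],None,fx=8,fy=8,interpolation=cv2.INTER_CUBIC)
b=cv2.resize(g["pixels"][115:180,290:330],None,fx=5.5,fy=6.77,interpolation=cv2.INTER_CUBIC)
cv2.imwrite("pics/p1.png",np.hstack([a[:440],b[:440]]))
E
```

```text
top mat z 0.0033035499854050564
plate z 0.04831253838647945 rect ((529.5541381835938, -14.866287231445312), (209.93017578125, 249.63265991210938), 8.23897933959961)
knob [0.54583825 0.04773927 0.0666069 ] [0.54680958 0.04860953 0.07447911] 0.07847363773516715 ((549.12646484375, 48.62407684326172), (29.068273544311523, 30.011531829833984), 0.15454216301441193) 135
tray ((520.117919921875, -309.1270446777344), (130.93341064453125, 87.34327697753906), 86.6676025390625) [0.00468616 0.00848565 0.0200239 ]Traceback (most recent call last):
  File "m.py", line 15, in <module>
    pm=comp(on&(Z>.004)&(Y>.25)&(Y<.5)&(X>.3)&(X<.5)&~((H>95)&(H<112)&(S>150)))
  File "m.py", line 3, in comp
    n,l,s,c=cv2.connectedComponentsWithStats(m.astype(np.uint8)); i=1+np.argmax(s[1:,4]); return l==i
                                                                      ~~~~~~~~~^^^^^^^^^
    return _wrapfunc(a, 'argmax', axis=axis, out=out, **kwds)
    return bound(*args, **kwds)
ValueError: attempt to get argmax of an empty sequence
```

View pics/p1.png

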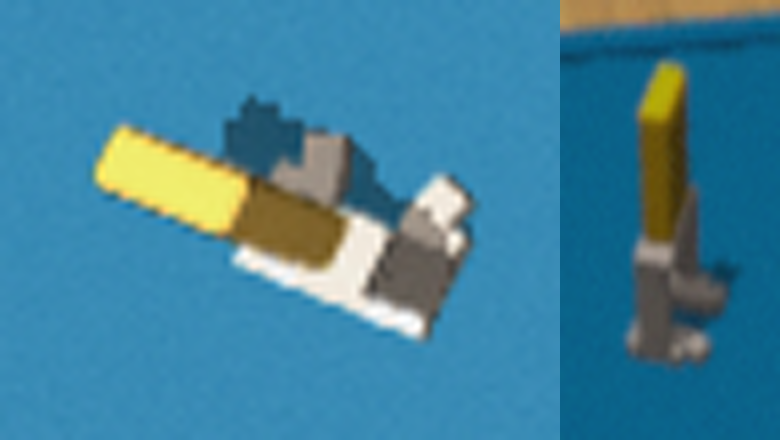

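The crop confirms the puller stands with its fork opening up and slightly right in the top image (world +x, slightly −y, yaw about −20°). My search box had the wrong X range, so I'll measure again.

```bash
cat > m2.py <<'E'
from m import *
def line_yaw(P): v=np.linalg.svd(P-P.mean(0),full_matrices=False)[2][0]; return v
for n in("top","side"):
    f=cam(n); C=cloud(f); hsv=cv2.cvtColor(f["pixels"],cv2.COLOR_BGR2HSV); H,S,V=np.moveaxis(hsv.astype(int),-1,0)
    X,Y,Z=np.moveaxis(C,-1,0); on=(X>.1)&(X<.8)&(abs(Y)<.6)
    m=on&(abs(Y)<.2)&(Z>.043)&(Z<.054)&(X>.4)&(X<.65)&(S<60)&(V>120)
    pl=comp(m); cnt=max(cv2.findContours(pl.astype(np.uint8),0,2)[0],key=cv2.contourArea)
    hull=cv2.convexHull(cnt)[:,0]; pts=np.array([ray(f,u,v,.048)[:2] for u,v in hull])*1000
    print(n,"module",cv2.minAreaRect(pts.astype(np.float32)))
    org=comp((H>3)&(H<18)&(S>150)&on&(abs(Y)<.2)&(Z>.045)); g=C[org]
    for lo,hi in((.045,.062),(.068,.09)):
        q=g[(g[:,2]>lo)&(g[:,2]<hi)]; print(" knob",lo,len(q),q.mean(0).round(4),cv2.minEnclosingCircle((q[:,:2]*1000).astype(np.float32)))
    for s,lab in((-1,"greys"),):
        gm=on&(abs(Y)<.2)&(X>.45)&(X<.6)&(Z>.068)&(S<90)&(V<160); nn,l,st,c=cv2.connectedComponentsWithStats(gm.astype(np.uint8))
        print(" grey",[C[l==i].mean(0).round(4).tolist() for i in range(1,nn) if st[i,4]>30])
    b=on&(Y<-.2)&(Y>-.42)&(X>.4)&(X<.65)&(V<90)&(S<150)&(Z<.03)
    t=comp(b); hull=cv2.convexHull(max(cv2.findContours(t.astype(np.uint8),0,2)[0],key=cv2.contourArea))[:,0]
    print(" tray",cv2.minAreaRect((np.array([ray(f,u,v,.018)[:2] for u,v in hull])*1000).astype(np.float32)))
    pm=on&(Z>.0065)&(Y>.25)&(Y<.5)&(X>.4)&(X<.65)&~((H>95)&(H<112)&(S>110))
    yl=pm&(H>18)&(H<38)&(S>110); y=C[yl]; tp=y[y[:,2]>.1]
    print(" yellow",yl.sum(),y.mean(0).round(4),len(tp),tp.mean(0).round(4),rect(tp))
    lo=C[pm&(Z<.022)&~yl]; print(" fork",len(lo),lo.mean(0).round(4),rect(lo))
E
python3 m2.py
```

```text
top module ((557.6923828125, -10.714950561523438), (151.5919647216797, 249.67364501953125), 8.11327838897705)
 knob 0.045 65 [0.5472 0.0472 0.0589] ((549.8497314453125, 48.4837646484375), 16.50201416015625)
 knob 0.068 170 [0.548  0.0484 0.075 ] ((548.805908203125, 48.697044372558594), 13.252257347106934)
 grey [[0.5651, -0.0699, 0.0744], [0.5567, -0.0107, 0.0746]]
 tray ((551.9358520507812, -310.27105712890625), (133.43968200683594, 149.87905883789062), 85.4002914428711)
 yellow 245 [0.5477 0.3506 0.0981] 162 [0.5491 0.3548 0.1079] ((549.6178588867188, 356.1459045410156), (32.05775451660156, 13.111173629760742), 68.99369049072266)
 fork 190 [0.5522 0.3516 0.0106] ((554.1739501953125, 354.8957214355469), (48.09148025512695, 36.02809143066406), 68.43336486816406)
side module ((557.987548828125, -13.34161376953125), (151.71615600585938, 249.81968688964844), 8.057193756103516)
 knob 0.045 65 [0.5496 0.0369 0.0585] ((549.794677734375, 43.73624801635742), 15.442447662353516)
 knob 0.068 106 [0.5492 0.0429 0.0739] ((549.184814453125, 44.557403564453125), 12.599262237548828)
 grey [[0.5577, -0.0145, 0.0741], [0.5663, -0.0738, 0.074]]
 tray ((552.662841796875, -315.92010498046875), (131.4806671142578, 149.1584930419922), 84.87646484375)
 yellow 167 [0.5498 0.3463 0.0862] 54 [0.5507 0.3502 0.1064] ((550.6023559570312, 351.8521728515625), (30.776023864746094, 11.259992599487305), 70.52151489257812)
 fork 113 [0.5542 0.3519 0.0115] ((559.7368774414062, 406.55731201171875), (155.67825317382812, 42.76139450073242), 83.54328155517578)
```

Emit:
carry_out(moves=[100, -0.05, -0.0255, 0, 0, 100, -0.05, -0.0255, 0, 0, 100, -0.05, -0.0255, 0, 0, 100, -0.05, -0.0255, 0, 0, 100, -0.05, -0.0255, 0, 0], squeeze=60)

```text
time: 1.02
tcp_pos: [0.4417, 0.4734, 0.2315]
ee_rot: [0.175, 0.985, 0.0, 0.0]
contact_force: [0.8, 0.4, -0.2]
width: 0.0856
grip_force: 0.0
```

Emit:
carry_out(moves=[100, -0.05, -0.0255, 0, 0, 100, -0.05, -0.0255, 0, 0, 100, -0.044, -0.0255, 0, 0, 100, 0, 0, 0, 10.1, 100, 0, 0, 0, 10.1])

```text
time: 1.65
tcp_pos: [0.5503, 0.3522, 0.2314]
ee_rot: [0.349, 0.937, 0.0, 0.0]
contact_force: [-1.3, 0.2, 0.1]
width: 0.0854
grip_force: 0.0
```

Emit:
carry_out(moves=[100, 0, 0, 0.01, 10.1, 100, 0, 0, 0.01, 10.1, 100, 0, 0, 0.01, 10.1, 100, 0, 0, 0, 10.1, 100, 0, 0, 0, 10.1])

```text
time: 2.28
tcp_pos: [0.5493, 0.3534, 0.2012]
ee_rot: [0.714, 0.7, -0.0, -0.0]
contact_force: [-0.0, -0.2, 0.7]
width: 0.0853
grip_force: 0.0
```

Emit:
carry_out(moves=[100, 0, 0, 0, 10.1, 100, 0, 0, 0, 9.9, 100, 0, 0, 0, 0, 100, 0, 0, 0, 0])

```text
time: 2.78
tcp_pos: [0.5493, 0.3535, 0.2013]
ee_rot: [0.822, 0.569, 0.0, 0.0]
contact_force: [0.1, -0.3, 0.2]
width: 0.0855
grip_force: 0.0
```

```bash
cat >> h.py <<'E'
from scipy.spatial.transform import Rotation as Ro
def st():
    o=ctrl.observe(); R=Ro.from_quat(o["ee_rot"]).as_matrix()
    print("t",round(o["time"],2),"p",o["tcp_pos"].round(4),"yaw(y)",np.degrees(np.arctan2(R[1,1],R[0,1])).round(2),"F",np.round(o["contact_force"],2),"w",round(o["width"],4),"g",round(float(o["grip_force"]),1),"q",o["qpos"].round(2),"z",R[:,2].round(3)); return o,R
def go(target):
    o,R=st(); print("tool shift",(R.T@(np.array(target)-o["tcp_pos"])).round(4))
E
python3 - <<'E'
from h import *
go([.550,.354,.064])
f=cam("wrist"); cv2.imwrite("pics/w1.png",f["pixels"])
C=cloud(f); hsv=cv2.cvtColor(f["pixels"],cv2.COLOR_BGR2HSV); H,S,V=np.moveaxis(hsv.astype(int),-1,0)
m=(H>18)&(H<38)&(S>110)&(C[...,2]>.1)&(C[...,2]<.12); P=C[m]; print(len(P),P.mean(0),cv2.minAreaRect((P[:,:2]*1000).astype(np.float32)))
E
```

```text
t 2.77 p [0.5493 0.3535 0.2013] yaw(y) -20.62 F [ 0.13 -0.27  0.19] w 0.0855 g 0.0 q [-0.94  0.58  0.44  1.82 -0.33  0.81 -0.7 ] z [ 0. -0. -1.]
tool shift [0.0007 0.0005 0.1373]
1225 [0.5521413  0.35807956 0.10805096] ((551.8501586914062, 357.200439453125), (30.874895095825195, 13.158234596252441), 68.518310546875)
```

View pics/w1.png

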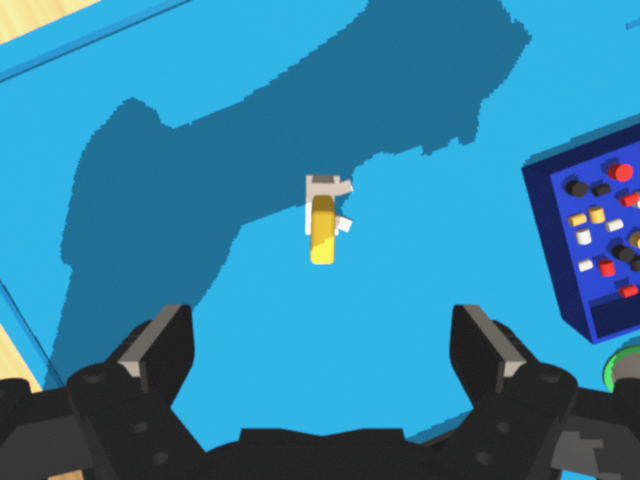

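The wrist view shows the handle at about (322,230), midway between the fingers and square to them. I'll descend and grip.

Emit:
carry_out(moves=[100, 0.002, 0.0005, 0.04, 0, 100, 0, 0, 0.04, 0, 100, 0, 0, 0.03, 0, 100, 0, 0, 0.027, 0, 40, 0, 0, 0, 0])

```text
time: 3.45
tcp_pos: [0.5497, 0.3543, 0.0626]
ee_rot: [0.823, 0.568, -0.002, -0.0]
contact_force: [0.1, -0.4, 0.2]
width: 0.0699
grip_force: 0.0
```

Emit:
carry_out(moves=[25, 0, 0, 0, 0, 0, 0, 0, 0, 0, 0, 0, 0, 0, 0, 0, 0, 0, 0, 0, 0, 0, 0, 0, 0])

```text
time: 4.08
tcp_pos: [0.551, 0.3554, 0.0654]
ee_rot: [0.823, 0.568, 0.001, -0.0]
contact_force: [-0.9, 0.6, 7.2]
width: 0.0136
grip_force: 59.3
```

Emit:
carry_out(moves=[0, 0, 0, 0, 0, 0, 0, 0, 0, 0, 0, 0, 0, 0, 0])

```text
time: 4.45
tcp_pos: [0.5511, 0.3554, 0.0654]
ee_rot: [0.823, 0.568, 0.001, -0.0]
contact_force: [-2.2, 0.2, 6.9]
width: 0.0135
grip_force: 59.3
```

```bash
python3 - <<'E'
from h import *
st()
E
python3 m2.py | grep -E "yellow|fork"
```

```text
t 4.45 p [0.5511 0.3554 0.0654] yaw(y) -20.84 F [-2.24  0.16  6.89] w 0.0135 g 59.3 q [-0.87  0.75  0.33  1.9  -0.43  0.57 -0.62] z [ 0.001  0.001 -1.   ]
 yellow 263 [0.5485 0.3398 0.1484] 172 [0.5503 0.3385 0.1845] ((555.23486328125, 333.0283203125), (74.06886291503906, 64.18634033203125), 14.143651962280273)
 fork 166 [0.5517 0.3482 0.0108] ((553.41796875, 352.5019226074219), (44.34866714477539, 36.074546813964844), 71.17068481445312)
 yellow 369 [0.5525 0.3263 0.2352] 269 [0.5545 0.3205 0.2943] ((544.2334594726562, 332.5177307128906), (74.47877502441406, 124.08006286621094), 73.11017608642578)
 fork 112 [0.5557 0.3502 0.0117] ((554.8167114257812, 351.8990478515625), (49.049034118652344, 35.69277572631836), 67.92789459228516)
```

Emit:
carry_out(moves=[0, 0, 0, -0.03, 0, 0, 0, 0, -0.05, 0, 0, 0, 0, -0.03, -9.6, 0, 0, 0, 0, -9.6, 0, 0, 0, 0, -9.7])

```text
time: 5.18
tcp_pos: [0.5504, 0.3552, 0.175]
ee_rot: [0.653, 0.757, 0.0, 0.0]
contact_force: [-1.0, 0.9, -1.7]
width: 0.0135
grip_force: 58.7
```

Emit:
carry_out(moves=[0, 0, 0, 0, 0, 0, 0, 0, 0, 0, 0, 0, 0, 0, 0])

```text
time: 5.55
tcp_pos: [0.5505, 0.355, 0.1741]
ee_rot: [0.657, 0.754, -0.0, 0.0]
contact_force: [0.3, 0.2, -1.6]
width: 0.0132
grip_force: 58.7
```

Run:
```python
from h import *
go([.5026,.0421,.1754])
```

```text
t 5.55 p [0.5505 0.355  0.1741] yaw(y) 7.93 F [ 0.29  0.16 -1.64] w 0.0132 g 58.7 q [-0.84  0.59  0.28  1.83 -0.23  0.75 -0.3 ] z [-0. -0. -1.]
tool shift [-0.3033 -0.0906 -0.0012]
```

Emit:
carry_out(moves=[0, -0.05, -0.015, 0, 0, 0, -0.05, -0.015, 0, 0, 0, -0.05, -0.015, 0, 0, 0, -0.05, -0.015, 0, 0, 0, -0.05, -0.015, 0, 0])

```text
time: 6.18
tcp_pos: [0.5111, 0.0955, 0.1744]
ee_rot: [0.656, 0.755, 0.0, 0.0]
contact_force: [1.6, -1.0, -0.9]
width: 0.0135
grip_force: 58.7
```

Emit:
carry_out(moves=[0, -0.035, -0.0106, 0, 0, 0, -0.0183, -0.005, 0, -0.2, 0, 0, 0, 0.03, 0, 0, 0, 0, 0.02, 0, 0, 0, 0, 0, 0])

```text
time: 6.8
tcp_pos: [0.5029, 0.0427, 0.1232]
ee_rot: [0.654, 0.756, -0.001, -0.001]
contact_force: [-1.2, -0.7, -1.0]
width: 0.0134
grip_force: 58.7
```

Emit:
carry_out(moves=[0, 0, 0, 0, 0, 0, 0, 0, 0, 0])

```text
time: 7.05
tcp_pos: [0.5039, 0.0424, 0.1251]
ee_rot: [0.654, 0.756, 0.001, 0.0]
contact_force: [1.2, 0.5, -2.0]
width: 0.0136
grip_force: 58.7
```

Run:
```python
from h import *
st()
f=cam("wrist"); g=cam("side"); t=cam("top")
a=f["pixels"]; cv2.imwrite("pics/w2.png",a)
i=lambda x,r,c,s:cv2.resize(x["pixels"][r[0]:r[1],c[0]:c[1]],None,fx=s,fy=s,interpolation=cv2.INTER_CUBIC)
cv2.imwrite("pics/s2.png",np.hstack([i(g,(200,300),(260,360),4),i(t,(190,290),(230,330),4)]))
np.savez("/tmp/v2.npz",**{n+k:x[k] for n,x in(("w",f),("s",g),("t",t)) for k in("pixels","z_map","f","R","t","cx","cy")})
```

```text
t 7.05 p [0.5039 0.0424 0.1251] yaw(y) 8.26 F [ 1.19  0.47 -2.03] w 0.0136 g 58.7 q [-0.34  0.51  0.21  2.2  -0.23  0.45  0.19] z [ 0.001  0.    -1.   ]
```

View pics/w2.png

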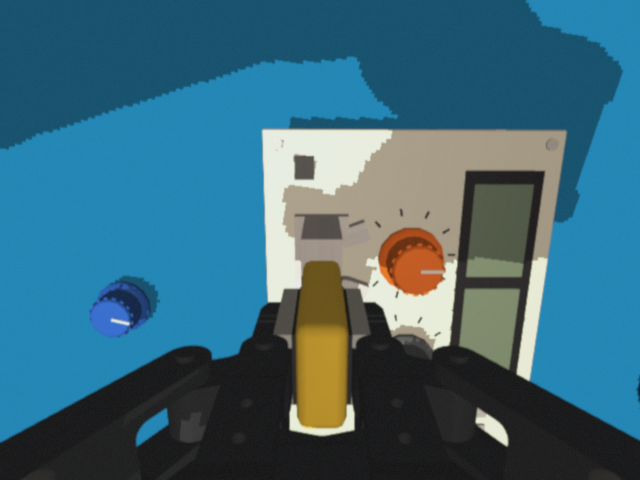

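View pics/s2.png

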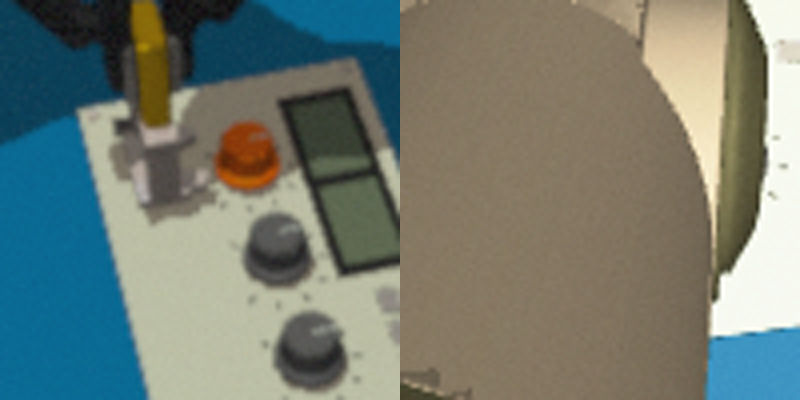

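Wrist view: knob centre at about (415,262) and fork claws at (350,228) and (352,280), with the module square to the tool. The top view is blocked by the arm, so I'll compare puller and knob lateral offsets in the wrist and side clouds.

Run:
```python
from h import *
D=np.load("/tmp/v2.npz")
yaw=np.radians(8.2); xh=np.array([np.cos(yaw),np.sin(yaw)]); yh=np.array([-xh[1],xh[0]])
tcp=np.array([.5039,.0424])
for n in "ws":
    f={k:D[n+k] for k in("pixels","z_map","f","R","t","cx","cy")}; C=cloud(f)
    H,S,V=np.moveaxis(cv2.cvtColor(f["pixels"],cv2.COLOR_BGR2HSV).astype(int),-1,0)
    L=np.stack([(C[...,:2]-tcp)@xh,(C[...,:2]-tcp)@yh,C[...,2]],-1)*1000
    yl=(H>15)&(H<38)&(S>110)&(abs(L[...,0])<30)&(abs(L[...,1])<40)
    for lo,hi in((120,140),(140,160),(160,175)):
        q=L[yl&(L[...,2]>lo)&(L[...,2]<hi)]; 
        if len(q):print(n,"handle",lo,len(q),np.percentile(q,[1,50,99],axis=0).round(1).tolist())
    og=(H>3)&(H<18)&(S>150)&(L[...,0]>20)&(abs(L[...,0])<80)&(abs(L[...,1])<40)
    for lo,hi in((48,62),(72,80)):
        q=L[og&(L[...,2]>lo)&(L[...,2]<hi)]; c=cv2.minEnclosingCircle(q[:,:2].astype(np.float32)); print(n,"knob",lo,len(q),q.mean(0).round(1),c)
    fk=(L[...,2]>60)&(L[...,2]<76)&~og&(abs(L[...,0])<32)&(abs(L[...,1])<40)&(S<90)
    q=L[fk]; print(n,"fork",len(q),np.percentile(q,[1,50,99],axis=0).round(1).tolist())
    cl=L[fk&(L[...,0]>12)]; 
    for s in(-1,1):
        e=cl[cl[:,1]*s>0]
        if len(e):print("  claw",s,len(e),e.min(0).round(1),e.mean(0).round(1),e.max(0).round(1))
    pl=(V>120)&(S<60)&(abs(L[...,2]-48)<4)&(abs(L[...,0])<60); print(n,"plate z",np.median(L[pl][:,2]))
    m=(S<60)&(abs(L[...,2]-48)<4)&(abs(L[...,0])<200)
    q=L[m]; print(n,"plate y max",np.percentile(q[:,1],99.9), "x min",np.percentile(q[:,0],.1))
```

```text
w handle 120 797 [[-6.1, 12.2, 120.2], [0.9, 16.7, 131.2], [8.0, 17.4, 139.8]]
w handle 140 1272 [[-6.3, 12.0, 140.3], [0.9, 16.8, 151.2], [8.3, 17.4, 159.8]]
w handle 160 5703 [[-5.9, -13.1, 160.6], [0.9, 4.8, 167.9], [7.8, 17.2, 169.5]]
w knob 48 792 [42.6  6.9 59.6] ((46.901832580566406, -0.3385276794433594), 16.469661712646484)
w knob 72 2057 [46.2  0.2 75.4] ((46.958621978759766, -0.7158634662628174), 13.417364120483398)
w fork 1722 [[-11.9, -15.4, 63.6], [12.0, 14.8, 69.5], [23.9, 24.5, 75.1]]
  claw -1 298 [ 12.  -19.1  63.1] [ 18.4 -10.8  68.6] [24.7 -7.4 71.5]
  claw 1 559 [12.   9.2 62.1] [17.2 16.4 69.3] [24.5 24.4 71.5]
w plate z 48.669057133071654
w plate y max 63.896232229110595 x min -28.518456865591144
s handle 120 56 [[-7.1, -17.5, 120.4], [-1.0, -15.1, 130.4], [7.8, -9.2, 139.6]]
s handle 140 57 [[-7.4, -16.9, 141.2], [-1.0, -15.4, 150.6], [5.9, -12.2, 159.6]]
s handle 160 113 [[-9.3, -17.2, 160.3], [-0.0, -6.8, 166.6], [8.1, 12.4, 170.2]]
s knob 48 67 [ 44.4 -11.3  58.4] ((46.02098083496094, -4.12326192855835), 15.859001159667969)
s knob 72 90 [45.1 -4.2 74.5] ((45.3510627746582, -4.254841327667236), 12.2903413772583)
s fork 182 [[-13.4, -24.5, 62.9], [-3.6, -12.4, 68.6], [22.3, 22.5, 74.0]]
  claw -1 33 [ 12.  -23.2  63. ] [ 17.  -15.8  67.5] [22.4 -9.6 71.5]
  claw 1 22 [14.   9.  63.8] [18.2 13.1 67.8] [22.2 19.5 70.7]
s plate z 47.95231159042472
s plate y max 179.43229234564387 x min -43.85442068751392
```

Emit:
carry_out(moves=[0, -0.0017, 0, 0.005, 0, 0, 0, 0, 0.005, 0, 0, 0, 0, 0, 0, 0, 0, 0, 0, 0])

```text
time: 7.7
tcp_pos: [0.5035, 0.0403, 0.1142]
ee_rot: [0.654, 0.756, -0.0, -0.0]
contact_force: [0.2, 0.5, -1.2]
width: 0.0134
grip_force: 58.7
```

```bash
cat > w.py <<'E'
from h import *
o,R=st(); f=cam("wrist"); o,R=st(); C=cloud(f)
yaw=np.radians(8.2); xh=np.array([np.cos(yaw),np.sin(yaw)]); yh=np.array([-xh[1],xh[0]]); tcp=o["tcp_pos"][:2]; ub=(o["tcp_pos"][2]-.0621)*1000
H,S,V=np.moveaxis(cv2.cvtColor(f["pixels"],cv2.COLOR_BGR2HSV).astype(int),-1,0)
L=np.stack([(C[...,:2]-tcp)@xh,(C[...,:2]-tcp)@yh,C[...,2]],-1)*1000
og=(H>3)&(H<18)&(S>150)&(L[...,0]>0)&(abs(L[...,0])<80)&(abs(L[...,1])<40)
for lo,hi in((48,62),(72,80)):
    q=L[og&(L[...,2]>lo)&(L[...,2]<hi)]; c=cv2.minEnclosingCircle(q[:,:2].astype(np.float32)); print("knob",lo,np.round(c[0],1),round(c[1],1),"yrange",np.percentile(q[:,1],[.5,99.5]).round(1),"x",np.percentile(q[:,0],[.5,99.5]).round(1))
yl=(H>15)&(H<38)&(S>110)&(abs(L[...,0])<30)&(abs(L[...,1])<40)&(L[...,2]>ub+60); q=L[yl]; print("handle",np.percentile(q,[1,99],axis=0).round(1).tolist(),"top z",np.percentile(q[:,2],95))
fk=(abs(L[...,2]-ub-5)<5)&(L[...,2]>51)&~og&(abs(L[...,0])<28)&(abs(L[...,1])<40)&(S<90)
q=L[fk&(abs(L[...,1])<26)]; print("fork",len(q),np.percentile(q,[1,99],axis=0).round(1).tolist()," ub",round(ub,1))
cl=L[fk&(L[...,0]>13)]
for s in(-1,1):
    e=cl[cl[:,1]*s>3]
    if len(e):print("claw",s,len(e),np.percentile(e,[1,50,99],axis=0).round(1).tolist())
pl=(S<60)&(V>100)&(abs(L[...,2]-48.5)<3)&(abs(L[...,0])<50)&(abs(L[...,1])<80); print("plate z",np.median(L[pl][:,2]))
E
python3 w.py
```

```text
t 7.7 p [0.5035 0.0403 0.1142] yaw(y) 8.24 F [ 0.22  0.45 -1.2 ] w 0.0134 g 58.7 q [-0.33  0.53  0.19  2.21 -0.24  0.42  0.2 ] z [-0. -0. -1.]
t 7.75 p [0.5036 0.0403 0.1143] yaw(y) 8.24 F [-0.57  0.51 -1.66] w 0.0133 g 58.7 q [-0.33  0.53  0.19  2.21 -0.24  0.42  0.2 ] z [-0. -0. -1.]
knob 48 [47.4  1.7] 16.6 yrange [-11.6  17.6] x [31.3 63.1]
knob 72 [47.9  1.2] 13.7 yrange [-10.4  14.1] x [35.  59.5]
handle [[-6.0, -12.8, 114.4], [8.0, 17.3, 158.5]] top z 158.07384712139793
fork 1662 [[-12.0, -15.4, 52.7], [23.7, 24.4, 60.9]]  ub 52.2
claw -1 270 [[13.2, -17.8, 52.5], [19.0, -10.8, 58.4], [24.2, -7.6, 60.0]]
claw 1 479 [[13.2, 10.0, 52.9], [17.7, 16.1, 58.7], [23.8, 24.1, 60.2]]
plate z 48.656452756684786
```

Emit:
carry_out(moves=[0, 0, 0, 0.002, 0, 0, 0, 0, 0.0006, 0, 0, 0, 0, 0, 0])

```text
time: 8.12
tcp_pos: [0.5035, 0.0403, 0.1116]
ee_rot: [0.654, 0.756, -0.0, -0.0]
contact_force: [0.2, -0.1, -1.9]
width: 0.0136
grip_force: 58.7
```

Emit:
carry_out(moves=[0, 0, 0, 0.0004, 0, 0, 0, 0, 0, 0])

```text
time: 8.38
tcp_pos: [0.5036, 0.0404, 0.1113]
ee_rot: [0.654, 0.756, 0.0, 0.0]
contact_force: [0.3, -0.5, -1.6]
width: 0.0131
grip_force: 58.7
```

Emit:
carry_out(moves=[0, 0, 0, 0.0004, 0, 0, 0, 0, 0, 0])

```text
time: 8.62
tcp_pos: [0.5036, 0.0404, 0.1109]
ee_rot: [0.654, 0.756, 0.0, 0.0]
contact_force: [-0.8, 0.6, -1.1]
width: 0.0134
grip_force: 58.7
```

Emit:
carry_out(moves=[0, 0, 0, 0.0003, 0, 0, 0, 0, 0, 0])

```text
time: 8.88
tcp_pos: [0.5036, 0.0403, 0.1106]
ee_rot: [0.654, 0.756, -0.0, 0.0]
contact_force: [-0.3, 0.5, -1.3]
width: 0.0132
grip_force: 58.7
```

Emit:
carry_out(moves=[0, 0, 0, 0.0003, 0, 0, 0, 0, 0, 0])

```text
time: 9.12
tcp_pos: [0.5036, 0.0403, 0.1104]
ee_rot: [0.654, 0.756, 0.0, 0.0]
contact_force: [-0.5, 0.1, 0.1]
width: 0.013
grip_force: 58.9
```

Emit:
carry_out(moves=[0, 0, 0, 0.0003, 0, 0, 0, 0, 0, 0])

```text
time: 9.38
tcp_pos: [0.5036, 0.0403, 0.1102]
ee_rot: [0.654, 0.756, 0.0, 0.0]
contact_force: [-0.9, -0.2, 3.1]
width: 0.0132
grip_force: 59.4
```

Emit:
carry_out(moves=[0, 0, 0, -0.0002, 0, 0, 0, 0.003, 0, 0, 0, 0, 0.003, 0, 0, 0, 0, 0, 0, 0])

```text
time: 9.88
tcp_pos: [0.5097, 0.0413, 0.1102]
ee_rot: [0.654, 0.756, 0.0, 0.0]
contact_force: [-1.9, -0.7, 4.2]
width: 0.0134
grip_force: 59.6
```

Emit:
carry_out(moves=[0, 0, 0.002, 0, 0, 0, 0, 0.002, 0, 0, 0, 0, 0, 0, 0])

```text
time: 10.25
tcp_pos: [0.5139, 0.0418, 0.1102]
ee_rot: [0.654, 0.756, 0.0, 0.0]
contact_force: [-1.9, -0.8, 3.5]
width: 0.0132
grip_force: 59.5
```

Emit:
carry_out(moves=[0, 0, 0.003, 0, 0, 0, 0, 0.003, 0, 0, 0, 0, 0, 0, 0])

```text
time: 10.62
tcp_pos: [0.5201, 0.0428, 0.1102]
ee_rot: [0.654, 0.756, 0.0, 0.0]
contact_force: [-0.6, -0.2, 2.1]
width: 0.0138
grip_force: 59.4
```

```bash
python3 w.py
```

```text
t 10.62 p [0.5201 0.0428 0.1102] yaw(y) 8.25 F [-0.64 -0.15  2.1 ] w 0.0138 g 59.4 q [-0.33  0.55  0.19  2.18 -0.24  0.43  0.2 ] z [ 0.001  0.    -1.   ]
t 10.68 p [0.5201 0.0428 0.1102] yaw(y) 8.25 F [-0.8  -0.07  2.16] w 0.0133 g 59.3 q [-0.33  0.55  0.19  2.18 -0.24  0.43  0.2 ] z [ 0.001  0.    -1.   ]
knob 48 [31.2  1.4] 16.8 yrange [-10.6  17.5] x [14.9 47. ]
knob 72 [30.9  1.2] 13.5 yrange [-10.7  13.8] x [18.4 43.2]
handle [[-5.9, -12.7, 110.6], [8.1, 17.3, 154.6]] top z 154.1027293831815
fork 1375 [[-11.8, -15.3, 51.4], [22.6, 24.5, 57.1]]  ub 48.1
claw -1 118 [[13.0, -18.4, 51.4], [15.9, -10.6, 54.7], [23.0, -7.7, 56.1]]
claw 1 421 [[13.0, 9.8, 51.4], [17.2, 16.5, 54.7], [23.0, 24.1, 56.2]]
plate z 48.51071094058334
```

Emit:
carry_out(moves=[0, 0, 0.0025, 0, 0, 0, 0, 0.0025, 0, 0, 0, 0, 0.0025, 0, 0, 0, 0, 0, 0, 0])

```text
time: 11.18
tcp_pos: [0.5273, 0.0438, 0.1102]
ee_rot: [0.654, 0.756, 0.0, 0.0]
contact_force: [-0.8, -1.0, 2.8]
width: 0.0133
grip_force: 59.4
```

Emit:
carry_out(moves=[0, 0, 0.002, 0, 0, 0, 0, 0.002, 0, 0, 0, 0, 0.0, 0, 0])

```text
time: 11.55
tcp_pos: [0.5311, 0.0443, 0.1102]
ee_rot: [0.654, 0.756, 0.0, 0.0]
contact_force: [-1.7, -0.4, 2.6]
width: 0.0129
grip_force: 59.5
```

Emit:
carry_out(moves=[0, 0, 0.002, 0, 0, 0, 0, 0.002, 0, 0, 0, 0, 0.0, 0, 0])

```text
time: 11.92
tcp_pos: [0.5352, 0.0449, 0.1102]
ee_rot: [0.654, 0.756, 0.0, 0.0]
contact_force: [-1.2, 0.1, 3.4]
width: 0.0131
grip_force: 59.5
```

Emit:
carry_out(moves=[0, 0, 0.002, 0, 0, 0, 0, 0.002, 0, 0, 0, 0, 0.0, 0, 0])

```text
time: 12.3
tcp_pos: [0.5391, 0.0455, 0.1102]
ee_rot: [0.654, 0.756, 0.0, 0.0]
contact_force: [-1.9, 0.1, 3.6]
width: 0.0138
grip_force: 59.5
```

Emit:
carry_out(moves=[0, 0, 0.002, 0, 0, 0, 0, 0.002, 0, 0, 0, 0, 0.002, 0, 0, 0, 0, 0, 0, 0])

```text
time: 12.8
tcp_pos: [0.5451, 0.0463, 0.1102]
ee_rot: [0.654, 0.756, 0.0, 0.0]
contact_force: [-2.4, -0.6, 2.9]
width: 0.0133
grip_force: 59.5
```

```bash
python3 w.py
```

```text
t 12.8 p [0.5451 0.0463 0.1102] yaw(y) 8.24 F [-2.41 -0.56  2.94] w 0.0133 g 59.5 q [-0.33  0.57  0.2   2.12 -0.24  0.47  0.2 ] z [ 0.001  0.    -1.   ]
t 12.85 p [0.545  0.0464 0.1102] yaw(y) 8.24 F [-1.52 -1.01  2.93] w 0.0134 g 59.4 q [-0.33  0.57  0.2   2.12 -0.24  0.47  0.2 ] z [ 0.001  0.    -1.   ]
knob 48 [16.   3.2] 14.3 yrange [-7.2 16.3] x [10.9 22.1]
knob 72 [14.1  4.6] 9.4 yrange [-4.  13.2] x [10.3 19.2]
handle [[-5.9, -12.7, 110.4], [8.1, 17.4, 154.5]] top z 154.11419341913813
fork 1128 [[-11.9, -15.8, 51.5], [23.9, 24.5, 57.5]]  ub 48.1
claw -1 95 [[20.3, -18.0, 51.6], [22.3, -12.4, 54.8], [24.5, -9.5, 56.1]]
claw 1 366 [[13.3, 11.8, 51.7], [18.8, 17.0, 54.8], [24.0, 24.3, 56.1]]
plate z 48.49966249953789
```

Emit:
carry_out(moves=[0, 0, 0.0012, 0, 0, 0, 0, 0.001, 0, 0, 0, 0, 0, 0, 0])

```text
time: 13.22
tcp_pos: [0.5468, 0.0466, 0.1102]
ee_rot: [0.654, 0.756, -0.0, -0.0]
contact_force: [-2.6, -0.5, 4.7]
width: 0.0132
grip_force: 59.5
```

Emit:
carry_out(moves=[0, 0, 0, -0.0005, 0, 0, 0, 0, -0.0004, 0, 0, 0, 0, -0.0003, 0, 0, 0, 0, 0, 0])

```text
time: 13.72
tcp_pos: [0.547, 0.0467, 0.1111]
ee_rot: [0.654, 0.756, 0.0, 0.0]
contact_force: [0.8, -0.6, -7.3]
width: 0.013
grip_force: 58.4
```

Emit:
carry_out(moves=[0, 0, 0, -0.0004, 0, 0, 0, 0, 0, 0])

```text
time: 13.98
tcp_pos: [0.5468, 0.0467, 0.1115]
ee_rot: [0.654, 0.756, -0.0, -0.0]
contact_force: [1.6, 0.6, -10.4]
width: 0.0134
grip_force: 58.5
```

Emit:
carry_out(moves=[0, 0, 0, -0.0003, 0, 0, 0, 0, -0.0003, 0, 0, 0, 0, -0.0003, 0])

```text
time: 14.35
tcp_pos: [0.5467, 0.0466, 0.1127]
ee_rot: [0.654, 0.756, -0.0, -0.0]
contact_force: [0.9, 0.3, -9.2]
width: 0.0133
grip_force: 58.8
```

Emit:
carry_out(moves=[0, 0, 0, -0.0004, 0, 0, 0, 0, -0.0004, 0, 0, 0, 0, 0, 0])

```text
time: 14.72
tcp_pos: [0.5471, 0.0466, 0.114]
ee_rot: [0.654, 0.756, 0.0, 0.0]
contact_force: [-0.4, 0.5, -1.3]
width: 0.0133
grip_force: 60.0
```

Emit:
carry_out(moves=[0, 0, 0, -0.0015, 0, 0, 0, 0, -0.002, 0, 0, 0, 0, -0.002, 0, 0, 0, 0, -0.003, 0, 0, 0, 0, 0, 0])

```text
time: 15.35
tcp_pos: [0.547, 0.0466, 0.1223]
ee_rot: [0.654, 0.756, 0.0, 0.0]
contact_force: [0.9, -0.0, -1.9]
width: 0.0136
grip_force: 59.9
```

Emit:
carry_out(moves=[0, 0, 0, -0.004, 0, 0, 0, 0, -0.006, 0, 0, 0, 0, -0.008, 0, 0, 0, 0, -0.006, 0, 0, 0, 0, 0, 0])

```text
time: 15.98
tcp_pos: [0.5472, 0.0467, 0.1467]
ee_rot: [0.654, 0.756, 0.0, 0.0]
contact_force: [-0.5, 0.1, -2.0]
width: 0.0132
grip_force: 60.0
```

Run:
```python
from h import *
o,R=st(); f=cam("wrist"); g=cam("side")
cv2.imwrite("pics/c3.png",np.hstack([cv2.resize(f["pixels"][150:450,180:480],(400,400)),cv2.resize(g["pixels"][160:280,260:380],(400,400),interpolation=cv2.INTER_CUBIC)]))
```

```text
t 15.97 p [0.5472 0.0467 0.1467] yaw(y) 8.25 F [-0.5   0.05 -2.01] w 0.0132 g 60.0 q [-0.35  0.52  0.23  2.09 -0.22  0.55  0.18] z [ 0.001  0.    -1.   ]
```

View pics/c3.png

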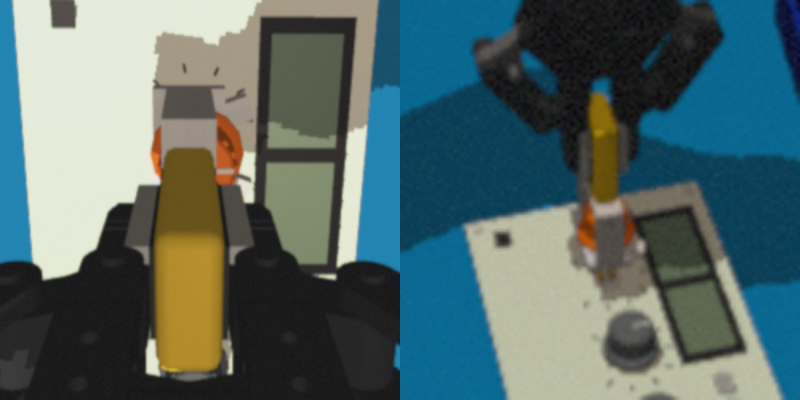

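The puller holds the knob: the orange sits in the fork in both views, clear of the plate, and the grey knobs are untouched. Next I'll carry it to the tray.

Emit:
carry_out(moves=[0, 0, 0, -0.01, 0, 0, 0, 0, -0.015, 0, 0, -0.008, -0.001, -0.01, 0, 0, -0.018, -0.001, -0.005, 0, 0, -0.026, -0.0025, 0, 0])

```text
time: 16.7
tcp_pos: [0.5501, -0.0067, 0.1867]
ee_rot: [0.654, 0.756, 0.0, 0.0]
contact_force: [0.2, -0.8, -2.1]
width: 0.0135
grip_force: 59.9
```

Emit:
carry_out(moves=[0, -0.034, -0.0025, 0, 0, 0, -0.038, -0.0025, 0, 0, 0, -0.04, -0.0025, 0, 0, 0, -0.04, -0.0025, 0, 0, 0, -0.04, -0.0025, 0, 0])

```text
time: 17.32
tcp_pos: [0.5644, -0.2002, 0.1862]
ee_rot: [0.655, 0.756, -0.0, 0.0]
contact_force: [-0.4, 0.4, -2.7]
width: 0.0135
grip_force: 59.9
```

Emit:
carry_out(moves=[0, -0.038, -0.0025, 0, 0, 0, -0.032, -0.0025, 0, 0, 0, -0.024, -0.0025, 0, 0, 0, -0.015, -0.0015, 0, 0, 0, -0.007, -0.001, 0, 0])

```text
time: 17.95
tcp_pos: [0.5711, -0.3148, 0.1859]
ee_rot: [0.655, 0.756, -0.0, -0.0]
contact_force: [-0.8, 1.0, -2.4]
width: 0.0134
grip_force: 59.9
```

Emit:
carry_out(moves=[0, 0, 0, 0.01, 0, 0, 0, 0, 0.02, 0, 0, 0, 0, 0.02, 0, 0, 0, 0, 0.01, 0, 0, 0, 0, 0, 0])

```text
time: 18.58
tcp_pos: [0.5715, -0.3126, 0.1252]
ee_rot: [0.654, 0.756, -0.0, -0.001]
contact_force: [-0.1, 0.7, -2.2]
width: 0.0135
grip_force: 60.0
```

```bash
cat > tr.py <<'E'
from m import *
o,R=st()
for n in ("top","side","wrist"):
    f=cam(n); C=cloud(f); H,S,V=np.moveaxis(cv2.cvtColor(f["pixels"],cv2.COLOR_BGR2HSV).astype(int),-1,0); X,Y,Z=np.moveaxis(C,-1,0)
    m=(H>3)&(H<18)&(S>150)&(Y<-.2)&(Y>-.42)&(X>.45)&(X<.68)&(V>60)
    if m.sum()>10: q=C[m]; print(n,"orange",m.sum(),q.min(0).round(4),q.mean(0).round(4),q.max(0).round(4))
    b=(Y<-.2)&(Y>-.42)&(X>.4)&(X<.67)&(V<90)&(S<150)&(Z<.03); 
    if b.sum()>100: print(n,"tray",C[comp(b)].min(0).round(3),C[comp(b)].max(0).round(3),"floor",np.median(Z[b&(Z<.013)]).round(4))
    if n!="top": cv2.imwrite(f"pics/tr_{n}_{int(o['time']*100)}.png",f["pixels"])
E
python3 tr.py; ls pics
```

```text
t 18.57 p [ 0.5715 -0.3126  0.1252] yaw(y) 8.3 F [-0.09  0.69 -2.22] w 0.0135 g 60.0 q [ 0.28  0.64  0.21  1.87 -0.21  0.65  0.76] z [-0.001  0.001 -1.   ]
top orange 95 [ 0.5576 -0.3247  0.0074] [ 0.5704 -0.3071  0.0794] [ 0.6012 -0.2915  0.1243]
top tray [ 0.473 -0.376  0.001] [ 0.635 -0.242  0.024] floor 0.0068
side orange 121 [ 0.5578 -0.3338  0.0044] [ 0.5681 -0.3162  0.0767] [ 0.6011 -0.2845  0.0987]
side tray [ 0.473 -0.385  0.002] [ 0.631 -0.245  0.022] floor 0.0068
wrist orange 888 [ 0.5579 -0.3344  0.0066] [ 0.5821 -0.3058  0.0838] [ 0.5996 -0.2457  0.2696]
wrist tray [ 0.477 -0.375  0.005] [ 0.541 -0.243  0.021] floor 0.0081
c3.png
p1.png
s2.png
side0.png
top0.png
tr_side_1857.png
tr_wrist_1857.png
w1.png
w2.png
wrist0.png
```

Emit:
carry_out(moves=[0, 0, 0, 0.015, 0, 0, 0, 0, 0.02, 0, 0, 0, 0, 0.012, 0, 0, 0, 0, 0.005, 0, 0, 0, 0, 0.001, 0])

```text
time: 19.35
tcp_pos: [0.5716, -0.3136, 0.0725]
ee_rot: [0.654, 0.756, -0.0, -0.0]
contact_force: [0.0, -0.1, -0.7]
width: 0.0132
grip_force: 60.0
```

Emit:
carry_out(moves=[0, 0, 0, 0.0005, 0, 0, 0, 0, 0.0005, 0, 0, 0, 0, 0, 0])

```text
time: 19.73
tcp_pos: [0.5719, -0.3136, 0.0724]
ee_rot: [0.654, 0.756, 0.0, 0.0]
contact_force: [0.5, 0.3, -1.8]
width: 0.0133
grip_force: 60.0
```

Emit:
carry_out(moves=[0, 0, 0, 0.0004, 0, 0, 0, 0, 0, 0])

```text
time: 19.98
tcp_pos: [0.5718, -0.3136, 0.0717]
ee_rot: [0.654, 0.756, 0.0, 0.0]
contact_force: [0.5, -0.1, -1.2]
width: 0.0133
grip_force: 60.0
```

Emit:
carry_out(moves=[0, 0, 0, 0.0003, 0, 0, 0, 0, 0, 0])

```text
time: 20.23
tcp_pos: [0.5717, -0.3135, 0.0713]
ee_rot: [0.654, 0.756, -0.0, -0.0]
contact_force: [0.1, -0.3, -3.1]
width: 0.0133
grip_force: 60.0
```

Emit:
carry_out(moves=[0, 0, 0, 0.0005, 0, 0, 0, 0, 0.0004, 0, 0, 0, 0, 0, 0])

```text
time: 20.6
tcp_pos: [0.5717, -0.3135, 0.0704]
ee_rot: [0.654, 0.756, -0.0, -0.0]
contact_force: [-0.9, -0.5, -1.4]
width: 0.0135
grip_force: 60.0
```

Emit:
carry_out(moves=[0, 0, 0, 0.0004, 0, 0, 0, 0, 0, 0])

```text
time: 20.85
tcp_pos: [0.5718, -0.3136, 0.07]
ee_rot: [0.654, 0.756, 0.0, 0.0]
contact_force: [-0.4, -0.5, -1.6]
width: 0.0132
grip_force: 60.0
```

Emit:
carry_out(moves=[0, 0, 0, 0.0003, 0, 0, 0, 0, 0, 0])

```text
time: 21.1
tcp_pos: [0.5717, -0.3135, 0.0697]
ee_rot: [0.654, 0.756, 0.0, 0.0]
contact_force: [-0.4, 0.1, -1.5]
width: 0.0135
grip_force: 60.0
```

Emit:
carry_out(moves=[0, 0, 0, 0.0003, 0, 0, 0, 0, 0, 0])

```text
time: 21.35
tcp_pos: [0.5717, -0.3136, 0.0695]
ee_rot: [0.654, 0.756, 0.0, 0.0]
contact_force: [0.3, 0.3, -0.5]
width: 0.0132
grip_force: 60.3
```

Emit:
carry_out(moves=[0, 0, 0, 0.0003, 0, 0, 0, 0, 0, 0])

```text
time: 21.6
tcp_pos: [0.5718, -0.3136, 0.0694]
ee_rot: [0.654, 0.756, 0.0, 0.0]
contact_force: [-0.8, -0.1, 4.7]
width: 0.0134
grip_force: 60.7
```

Emit:
carry_out(moves=[0, 0, 0, 0.0002, 0, 0, 0, 0, 0, 0])

```text
time: 21.85
tcp_pos: [0.5718, -0.3136, 0.0694]
ee_rot: [0.654, 0.756, 0.0, 0.0]
contact_force: [-2.2, 0.3, 6.2]
width: 0.0135
grip_force: 61.1
```

Emit:
carry_out(moves=[0, 0, 0, -0.0004, 0, 0, 0, -0.002, 0, 0, 0, 0, -0.004, 0, 0, 0, 0, -0.004, 0, 0, 0, 0, 0, 0, 0])

```text
time: 22.48
tcp_pos: [0.5613, -0.3152, 0.0694]
ee_rot: [0.655, 0.756, -0.0, -0.0]
contact_force: [0.1, -0.1, 4.5]
width: 0.0136
grip_force: 60.8
```

```bash
python3 tr.py | grep -E "orange|^t "
```

```text
t 22.48 p [ 0.5613 -0.3152  0.0694] yaw(y) 8.22 F [ 0.06 -0.08  4.53] w 0.0136 g 60.8 q [ 0.31  0.71  0.18  1.92 -0.23  0.53  0.78] z [-0. -0. -1.]
top orange 121 [ 0.5647 -0.3204  0.0049] [ 0.5793 -0.3044  0.0279] [ 0.5939 -0.2943  0.0754]
side orange 123 [ 0.5707 -0.3287  0.0039] [ 0.5826 -0.3189  0.0258] [ 0.5928 -0.2977  0.0541]
wrist orange 2048 [ 0.5526 -0.3216  0.0066] [ 0.5789 -0.305   0.0303] [ 0.5942 -0.2475  0.2126]
```

Emit:
carry_out(moves=[0, 0, -0.006, -0.0002, 0, 0, 0, -0.008, 0, 0, 0, 0, -0.008, 0, 0, 0, 0, -0.009, 0, 0, 0, 0, -0.009, 0, 0])

```text
time: 23.25
tcp_pos: [0.5213, -0.3208, 0.0694]
ee_rot: [0.655, 0.756, -0.0, -0.0]
contact_force: [1.1, -0.5, 0.8]
width: 0.0132
grip_force: 60.4
```

```bash
python3 tr.py | grep -vE "top tray"
python3 - <<'E'
import cv2,glob
p=sorted(glob.glob("pics/tr_wrist_*"))[-1]; q=p.replace("wrist","side")
a=cv2.resize(cv2.imread(p),(400,300)); b=cv2.resize(cv2.imread(q)[360:480,250:410],(400,300)); cv2.imwrite("pics/d4.png",cv2.hconcat([a,b]))
E
```

```text
t 23.25 p [ 0.5213 -0.3208  0.0694] yaw(y) 8.24 F [ 1.07 -0.49  0.84] w 0.0132 g 60.4 q [ 0.35  0.68  0.16  1.99 -0.22  0.48  0.82] z [-0.  0. -1.]
top orange 267 [ 0.5572 -0.334   0.0043] [ 0.5727 -0.3075  0.0273] [ 0.5936 -0.2946  0.0379]
side orange 405 [ 0.5576 -0.3297  0.0048] [ 0.5733 -0.3163  0.0262] [ 0.5933 -0.2926  0.037 ]
side tray [ 0.473 -0.385  0.002] [ 0.631 -0.254  0.029] floor 0.0068
wrist orange 4067 [ 0.5117 -0.3335  0.0063] [ 0.5719 -0.3083  0.03  ] [ 0.5991 -0.2534  0.2127]
wrist tray [ 0.543 -0.364  0.005] [ 0.632 -0.248  0.022] floor 0.0078
```

View pics/d4.png

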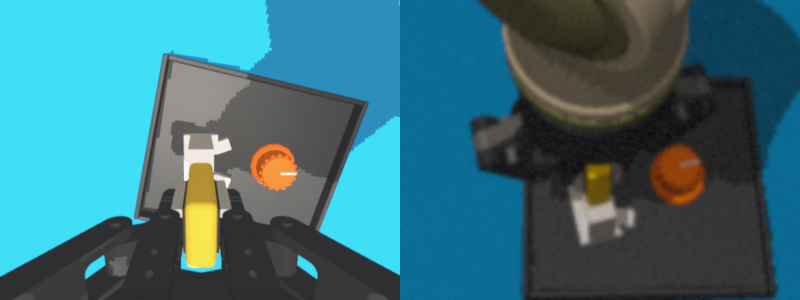

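The knob stands upright in the tray, with the fork fully out to its left. I'll lift the puller and put it on the bare mat between tray and robot.

Emit:
carry_out(moves=[0, 0, -0.002, -0.01, 0, 0, 0, 0, -0.025, 0, 0, 0, 0, -0.025, 0, 0, 0.028, -0.009, 0, 0, 0, 0.038, -0.011, 0, 0])

```text
time: 24.02
tcp_pos: [0.4911, -0.2585, 0.1302]
ee_rot: [0.655, 0.756, 0.0, 0.001]
contact_force: [0.6, 0.3, -1.3]
width: 0.0134
grip_force: 60.2
```

Emit:
carry_out(moves=[0, 0.038, -0.011, 0, 0, 0, 0.034, -0.009, 0, 0, 0, 0, 0, 0, 0, 0, 0, 0, 0.025, 0, 0, 0, 0, 0.025, 0])

```text
time: 24.65
tcp_pos: [0.4622, -0.191, 0.0795]
ee_rot: [0.654, 0.756, 0.0, 0.001]
contact_force: [0.2, 0.1, -1.9]
width: 0.0132
grip_force: 60.1
```

Emit:
carry_out(moves=[0, 0, 0, 0.008, 0, 0, 0, 0, 0.003, 0, 0, 0, 0, 0, 0, 0, 0, 0, 0, 0])

```text
time: 25.15
tcp_pos: [0.4612, -0.1904, 0.0691]
ee_rot: [0.654, 0.756, 0.0, 0.001]
contact_force: [1.2, 0.2, -1.3]
width: 0.0134
grip_force: 60.0
```

Emit:
carry_out(moves=[0, 0, 0, 0.0015, 0, 0, 0, 0, 0.001, 0, 0, 0, 0, 0, 0])

```text
time: 25.52
tcp_pos: [0.4609, -0.1901, 0.066]
ee_rot: [0.654, 0.756, 0.0, -0.0]
contact_force: [-1.1, 0.5, -1.7]
width: 0.0136
grip_force: 60.0
```

Emit:
carry_out(moves=[0, 0, 0, 0.0005, 0, 0, 0, 0, 0.0005, 0, 0, 0, 0, 0, 0])

```text
time: 25.9
tcp_pos: [0.4609, -0.1902, 0.0653]
ee_rot: [0.655, 0.756, 0.0, 0.0]
contact_force: [-1.5, -0.1, 5.6]
width: 0.013
grip_force: 61.2
```

Emit:
carry_out(moves=[0, 0, 0, 0.0004, 0, 0, 0, 0, 0, 0])

```text
time: 26.15
tcp_pos: [0.4608, -0.1903, 0.0653]
ee_rot: [0.655, 0.756, 0.0, 0.0]
contact_force: [-2.6, 1.0, 11.5]
width: 0.0131
grip_force: 62.1
```

Emit:
carry_out(moves=[0, 0, 0, -0.0006, 0, 18, 0, 0, 0, 0, 25, 0, 0, 0, 0, 40, 0, 0, 0, 0, 60, 0, 0, 0, 0])

```text
time: 26.78
tcp_pos: [0.4609, -0.1902, 0.0651]
ee_rot: [0.654, 0.756, -0.0, -0.0]
contact_force: [-0.0, 0.3, 1.7]
width: 0.0507
grip_force: 0.0
```

Emit:
carry_out(moves=[100, 0, 0, 0, 0, 100, 0, 0, 0, 0, 100, 0, 0, 0, 0, 100, 0, 0, -0.03, 0, 100, 0, 0, -0.05, 0])

```text
time: 27.4
tcp_pos: [0.4601, -0.1899, 0.145]
ee_rot: [0.654, 0.756, -0.001, -0.002]
contact_force: [1.5, -0.1, 0.5]
width: 0.0849
grip_force: 0.0
```

Emit:
carry_out(moves=[100, 0, 0, -0.05, 0, 100, 0, -0.03, -0.02, 0, 100, 0, 0, 0, 0, 100, 0, 0, 0, 0])

```text
time: 27.9
tcp_pos: [0.4315, -0.1943, 0.2151]
ee_rot: [0.654, 0.756, 0.0, 0.0]
contact_force: [-0.1, -1.0, -0.7]
width: 0.0857
grip_force: 0.0
```

Run:
```python
from h import *
st(); f=cam("side"); cv2.imwrite("pics/e1.png",f["pixels"]); C=cloud(f)
H,S,V=np.moveaxis(cv2.cvtColor(f["pixels"],cv2.COLOR_BGR2HSV).astype(int),-1,0); X,Y,Z=np.moveaxis(C,-1,0)
q=C[(H>18)&(H<38)&(S>110)&(abs(X-.46)<.05)&(abs(Y+.19)<.05)&(Z<.2)]; print(len(q),q.min(0),q.max(0))
q=C[(abs(X-.56)<.05)&(abs(Y)<.09)&(Z>.066)&(Z<.1)&(S<90)]; print("grey top",q[:,2].max() if len(q) else 0)
```

```text
t 27.9 p [ 0.4315 -0.1943  0.2151] yaw(y) 8.26 F [-0.09 -1.02 -0.73] w 0.0857 g 0.0 q [ 0.08  0.33  0.29  2.19 -0.16  0.64  0.63] z [ 0.001  0.    -1.   ]
262 [ 0.45397757 -0.20749345  0.00413615] [ 0.46944603 -0.14623648  0.11069006]
grey top 0.07756643458069887
```

View pics/e1.png

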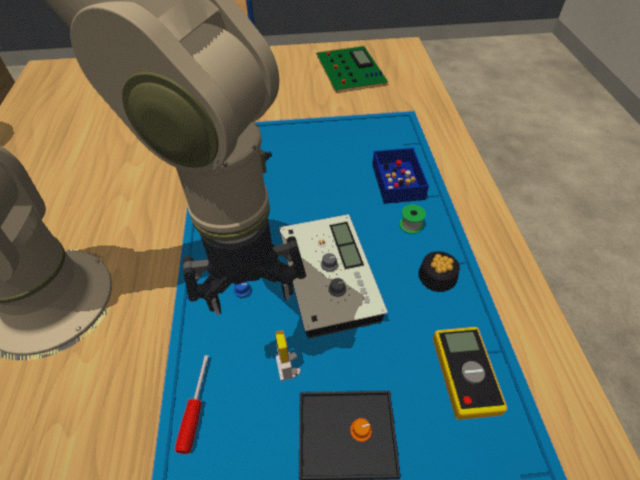

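The knob stands in the tray at (361,430), the puller is upright on the mat at (285,355), and the grey knobs at (329,262) and (338,288) are still seated. I'm handing the job in.

```bash
python3 -c "
from plant import ctrl
print(ctrl.job_done())"
```

```text
the job is handed in; nothing more can be done
None
```

I drew the orange knob off its spindle with the puller and set it down in the tray. The puller stands upright on the mat, both grey knobs stayed seated, and I handed the job in at about 28 s; no verdict came back.

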